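# Press a sampler's battery hatch shut and lock its quarter-turn fastener with a bench key

### The arm

A 6-joint arm with a two-finger parallel gripper is mounted at the origin on a cart in front of the work surface, level with it; the furniture and walls round the work are solid. World frame = base frame: x ahead of the robot, y to its left, z up, the work surface at z = 0. Lengths are in m, angles in rad, forces in N, time in s.
With the tool pointing down it reaches from about 0.4 to 0.825 m from the base axis. Payload 7 kg.
Tool frame: the origin (TCP) lies at the very end of the fingers, on their centre line; the grasp point (between the pads) lies 19 mm behind it (ctrl.grasp_offset is the distance from the TCP to the grasp point, in m); z points along the fingers, y is the line along which they close (so a half turn about z gives the same grasp; the last joint's range is limited). The gripper opens to 88 mm and grips with 3 to 60 N. Pads are 19 mm wide; open, the fingers measure 130 mm over their backs; the gripper's body (78 mm by 193 mm) begins 47 mm behind the grasp point.
Start: joints at [-0.886, 0.359, 0.012, 0, -1.224, -0.288], TCP at [0.261, -0.623, 0.227] pointing down, gripper open.
Joint ranges: [-3.07, 3.07], [-1.43, 2.12], [-1.02, 1.25], [-3.03, 1.67], [-3.05, -0], [-3.03, 3.03]. Speed limits (rad/s): [2.39, 2.39, 3.01, 3.14, 3.14, 3.14].

### API

Orientations are given as a unit quaternion [x, y, z, w].
In Python, from cell import ctrl gives the robot as it stands.
- The arm moves only by the tool carry_out, never from a script. Its argument "rows" is one flat list of numbers, 4 for each row, row after row: the shift along the tool's x, y, z in m, then the turn about the tool's z in degrees. A call has 1 to 5 rows; each row is the pose to reach, as a shift and turn from the pose commanded when the call began, along the tool's axes at that moment; what a row does not reach only later rows make up. A row lasts 1/8 s, in which the tool goes at most 62.5 mm and 10.7 degrees, less where a joint would pass 70% of its speed; a pose out of reach is approached as far as the arm can. A call with a gripper value outside its range is refused whole. "jaw" is the opening, from 0 (shut) to 1 (fully open), set as the call begins (left out, the last holds). The fingers move at their own pace and stop on an object; "force" is the grip in N (left out, the last holds). Time passes only in rows, so rows that repeat a pose let the fingers close. It gives the time, the measured TCP pose, the force, the opening and the grip force at its end, in the units of the state.
- ctrl.get_obs(): the state, without advancing time (a new reading comes with each control period).
- ctrl.read_camera(name): name is "side" or "top" or "wrist"; returns a dict with "img" (400x640x3 uint8, blue, green, red), "mtx" (3x3 intrinsics, pixels), "cam_to_world" (4x4, takes a point from camera to world coordinates). Camera axes: x right, y up, looking along -z (the intrinsics and any distortion apply to the point x, -y, -z); pixel columns grow to the right and rows downward; lengths in m; the calibration is good to about 2 mm. The wrist camera is an equidistant fisheye: a pixel r from the principal point sees the ray r / f radians off the axis. A picture is of the moment at which its call begins. There is no depth.
- ctrl.sign_off(): hands the job in; it is judged then, once.
The state is a dict: "time_s": time; "qpos": joint angles; "qd": joint speeds; "effort": joint torques, N m; "position": TCP position; "eef_rot": TCP orientation; "wrist_force": force on the tool from outside, world axes, zero at the start; "moment": the same for the moment, N m; "grip_width": finger opening in m; "finger_force": force on a finger pad.
Only numpy, scipy, OpenCV 4.12 (cv2) and the standard library are available. Lean on these libraries where they do the work, as an engineer would, in place of code of your own. Each camera call takes 0.05 s, during which the arm holds its last target. There are 200 camera calls.

### The job

The battery hatch of the air sampler is standing ajar. Take the orange key from its holder, press the hatch right down with the key's blade in the slotted fastener and turn the fastener clockwise to its stop so that the hatch stays shut and locked, then stand the key upright in its holder again. Turn the fastener only with the key, not with the fingers, and leave the other things where they are.

Things in the scene. Friction and masses are not known exactly. Their poses are not given: they have to be found in the camera images.
- key_grip (a point): Centre of the orange square grip (18x18 mm, 44 long) of the key, a stubby bench key, 62 mm tall, about 60 g, standing upright in its holder; 22 mm below its top, 40 mm above the blade's lower edge. Below the grip: a dark 20x20 mm shoulder, 4 thick, then a steel blade 22 mm wide (along x), 3 thick (along y), 14 long. z points up. The blade is the same after a half turn.
- key_tip (a point): Middle of the lower edge of the key's blade, 40 mm below key_grip; same axes.
- holder_mouth (a point): Key holder: grey block 64x50 mm, 22 high, on a black 80x60 mm base, fixed. The point is the centre of its pocket's mouth at the block's top. Pocket 28 mm along x, 8 along y, 18 deep, edges bevelled. A stored key's shoulder rests on the block, its tip 14 mm below this point. The fit is loose: a stored key may sit 2 mm off and 0.1 rad turned.
- sampler: Portable air sampler, a fixed grey box 200 mm deep (x) by 170 wide (y), deck 62 mm high; origin at the centre of its underside, x to its rear, z up. Its blue battery hatch, 110x116 mm, is in the front part of the deck; a metal inlet head stands 28 mm high on the rear deck. The guard round the fastener is centred at x = -58 mm, y = 0. Display and buttons are on the front (-x).
- hatch (a joint): Angle (rad) of the hatch about its rear hinge, 88 mm behind the middle of the guard: 0 = shut, flush with the deck. Starts near 0.09 (end of travel), held ajar by its springy seal, front edge up, the fastener 8 mm high. Pressed at the fastener it gives from about 5.5 N and is shut at about 9 N. Unless locked it springs up when let go.
- fastener (a joint): Turn (rad) of the slotted fastener, clockwise from above positive: 0 = unlocked stop, 1.4 = locked stop; starts at 0 to 0.15. With the hatch ajar its cam strikes the catch at 0.2 to 0.9 and it turns no further; only with the hatch pressed right down does it turn on under the catch, which then holds the hatch. Friction about 0.05 N m, more under the catch; it stays where left.
- guard (a point): Centre of the opening of the black oval guard on the hatch near its front edge, level with the fastener head's top; x to the rear, z up, fixed to the hatch; 71 mm above the worktop when shut. Opening 42 mm along x, 32 along y. In it is the steel fastener head, 30 mm across; its slot runs right across it, along this point's y at joint 0, 4.6 mm wide, 6 deep, edges slightly bevelled.
- guard_floor (a point): Floor of the guard, 9 mm below the point guard, same axes. The fastener floats in the hatch: its head sits anywhere up to 5 mm ahead of or behind the middle (along x), a different place each time that no reading gives, and stays there unless pushed with more than 2.5 N. Find the slot by touch (the blade drops 6 mm into it) or by eye.
- loupe: Bystander: folding pocket loupe, 38x30x18, grey metal; starts on the rear deck of the air sampler; sizes in mm; origin at the centre of its underside.
- tape_roll: Bystander: roll of tan tape lying flat, 96 across, 25 high; sizes in mm; origin at the centre of its underside.
- vial_blue: Bystander: glass vial with blue cap, 23 across, 60 high, standing; sizes in mm; origin at the centre of its underside.
- vial_black: Bystander: glass vial with black cap, 23 across, 60 high, standing; sizes in mm; origin at the centre of its underside.
- dropper: Bystander: white dropper bottle with red cap, 33 across, 85 high, standing; sizes in mm; origin at the centre of its underside.
- petri: Bystander: petri dish, 68 across, 15 high; sizes in mm; origin at the centre of its underside.
- marker: Bystander: white marker pen with black cap, 135 long, 17 thick, lying; sizes in mm; origin at the centre of its underside.
- scissors: Bystander: scissors with blue bows, 222x101x9, lying; sizes in mm; origin at the centre of its underside.
Mind the look-alikes: they are no part of the job. Leave any pink, purple or yellow look-alike of the part that bears key_grip alone.

How it is judged:
By the outcome, as a careful person would: the job done as asked, in the order asked, and still so for the second after the job is handed in, with the robot touching nothing.
It also fails if it takes over 67 s, if anything falls off the work surface, if the arm or the gripper's body presses on something with over 40 N, if the wrist force passes 120 N, or if a joint passes its speed limit or range.

## Working session

There is one attempt and no reset: what is moved stays moved. The work goes in short steps, Python scripts to look and compute and a tool call to move; the robot and the scene stay as the last step left them, time stands still between calls to the robot, and variables do not carry over. Pictures are saved under pics/ and viewed, at most 10 in all, crops included, and the job is handed in when it is done.

Besides the shell and the picture viewer there is one more tool, called after ">>>" as name(argument=value, ...) on one line, values as JSON. carry_out: Moves the arm, as the interface text tells. Its arguments: {"type":"object","properties":{"rows":{"type":"array","items":{"type":"number"}},"jaw":{"type":"number"},"force":{"type":"number"}},"required":["rows"]}

```bash
mkdir -p pics; cat > h.py <<'E'
import cv2,numpy as np
from cell import ctrl
from scipy.spatial.transform import Rotation as R
def shot(n,name=None):
    d=ctrl.read_camera(n)
    if name: cv2.imwrite(f'pics/{name}.png',d['img'])
    return d
def ray(d,u,v):
    K=np.array(d['mtx']);T=np.array(d['cam_to_world'])
    a=(u-K[0,2])/K[0,0];b=(v-K[1,2])/K[1,1]
    if d.get('fish'):
        t=np.hypot(a,b);s=np.sin(t)/t if t>1e-9 else 1
        c=np.array([a*s,-b*s,-np.cos(t)])
    else: c=np.array([a,-b,-1.])
    r=T[:3,:3]@c
    return T[:3,3],r/np.linalg.norm(r)
def onz(d,u,v,z):
    o,r=ray(d,u,v);return o+r*(z-o[2])/r[2]
def two(d1,p1,d2,p2):
    o1,r1=ray(d1,*p1);o2,r2=ray(d2,*p2)
    s=np.linalg.lstsq(np.c_[r1,-r2],o2-o1,rcond=None)[0]
    a=o1+s[0]*r1;b=o2+s[1]*r2
    return (a+b)/2,np.linalg.norm(a-b)
E
python3 - <<'E'
from h import *
t=shot('top','top0');s=shot('side','side0');w=shot('wrist','wrist0')
print({k:(v if k!='img' else 0) for k,v in t.items()})
print(s['mtx'],s['cam_to_world']);print(w['mtx'],w['cam_to_world'])
print(ctrl.get_obs())
E
```

```text
{'img': 0, 'mtx': array([[476.05857634,   0.        , 319.04834644],
       [  0.        , 476.05857634, 199.88469395],
       [  0.        ,   0.        ,   1.        ]]), 'cam_to_world': array([[-0.00959378,  0.9834628 , -0.18085598,  0.30137257],
       [-0.99977106, -0.00597453,  0.02054592, -0.03409888],
       [ 0.01912561,  0.18101169,  0.98329496,  1.23689718],
       [ 0.        ,  0.        ,  0.        ,  1.        ]])}
[[489.50807441   0.         313.92864349]
 [  0.         489.50807441 194.67539204]
 [  0.           0.           1.        ]] [[ 0.99697942  0.03676615 -0.06841258  0.4131537 ]
 [-0.077635    0.4967117  -0.8644364  -1.27314791]
 [ 0.00219933  0.86713652  0.49806569  0.76357508]
 [ 0.          0.          0.          1.        ]]
[[309.70691629   0.         319.11482956]
 [  0.         309.70691629 199.89746265]
 [  0.           0.           1.        ]] [[-0.38613184 -0.88809204 -0.24938872  0.19240087]
 [ 0.92244064 -0.37106628 -0.10683199 -0.65148181]
 [ 0.0023369  -0.27129753  0.9624927   0.38333783]
 [ 0.          0.          0.          1.        ]]
{'time_s': 0.15, 'qpos': array([-8.85930101e-01,  3.59233539e-01,  1.12925700e-02, -2.61043876e-04,
       -1.22410029e+00, -2.88124874e-01]), 'qd': array([-8.73499381e-04,  3.19836483e-04,  3.37386275e-03,  3.69474999e-03,
        1.51666088e-03, -9.65983594e-06]), 'effort': array([ 2.66743045e-04, -5.83277714e+01,  2.93292761e+01,  7.00122043e+00,
        8.80812382e-03, -1.10483361e-04]), 'position': array([ 0.26068598, -0.62223911,  0.22583964]), 'eef_rot': array([-1.97028626e-01,  9.80397531e-01,  6.07626453e-04, -1.82534029e-04]), 'wrist_force': array([-0.6887898 ,  0.55901982, -0.65490755]), 'moment': array([ 0.10714633, -0.04303386, -0.0115612 ]), 'finger_force': 0.0, 'grip_width': 0.0876512888528282}
```

View pics/top0.png

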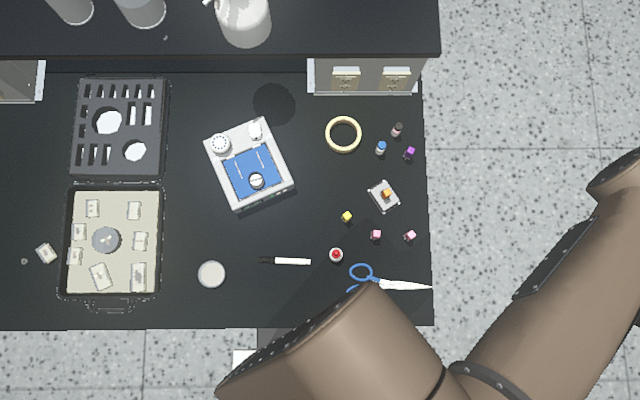

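View pics/side0.png

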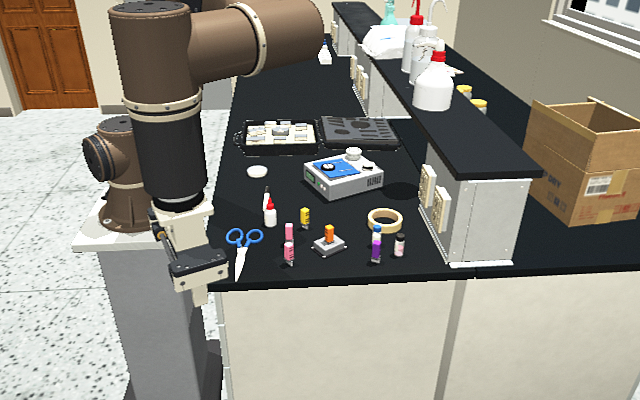

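The top view shows the orange key at (386,194) in its holder, with pink, yellow and purple decoys around it. The sampler is at (250,165) with its fastener at (257,181). In the side view the key is at (329,234).

```bash
cat >> h.py <<'E'
def mask(d,lo,hi,box):
    m=cv2.inRange(cv2.cvtColor(d['img'],cv2.COLOR_BGR2HSV),np.array(lo),np.array(hi))
    k=np.zeros_like(m);x0,y0,x1,y1=box;k[y0:y1,x0:x1]=m[y0:y1,x0:x1];return k
def big(m):
    return max(cv2.findContours(m,cv2.RETR_EXTERNAL,cv2.CHAIN_APPROX_NONE)[0],key=cv2.contourArea)
E
python3 - <<'E'
from h import *
t=shot('top');s=shot('side')
a=big(mask(t,(5,130,120),(18,255,255),(365,175,405,215)));b=big(mask(s,(5,130,120),(18,255,255),(310,215,350,250)))
ca=np.array(cv2.minAreaRect(a)[0]);cb=np.array(cv2.minAreaRect(b)[0])
print(ca,cb,two(t,ca,s,cb),cv2.boundingRect(a))
# holder base outline in top: grey block
g=mask(t,(0,0,70),(180,60,255),(360,172,412,220)); c=big(g|mask(t,(5,130,120),(18,255,255),(365,175,405,215)))
P=cv2.boxPoints(cv2.minAreaRect(c));W=np.array([onz(t,*p,0.022)[:2] for p in P]);print('block',W,W.mean(0),np.diff(W,axis=0))
# blue hatch
m=mask(t,(95,120,60),(125,255,255),(200,130,300,215));c=cv2.convexHull(big(m))
P=cv2.boxPoints(cv2.minAreaRect(c));W=np.array([onz(t,*p,0.066)[:2] for p in P]);print('hatch',P,W,W.mean(0),np.diff(W,axis=0))
for z in(.071,.079):print(onz(t,257,181,z))
crop=lambda d,x,y,w:cv2.resize(d['img'][y:y+w*3//4,x:x+w],(400,300),interpolation=cv2.INTER_CUBIC)
cv2.imwrite('pics/c.png',np.hstack([crop(t,200,115,100),crop(t,350,165,72)]))
E
```

```text
[383.98782349 194.89027405] [329. 234.] (array([ 0.53456897, -0.22602759,  0.04036407]), np.float64(0.0021463569312786543)) (382, 191, 7, 8)
block [[ 0.59868409 -0.16784178]
 [ 0.59802416 -0.30240938]
 [ 0.47312263 -0.29682452]
 [ 0.47402942 -0.16470026]] [ 0.53596508 -0.23294398] [[-0.00065994 -0.13456761]
 [-0.12490153  0.00558487]
 [ 0.00090679  0.13212426]]
hatch [[222.3276  161.43103]
 [264.3276  143.43103]
 [280.3621  180.84482]
 [238.36209 198.84482]] [[0.61709748 0.1851312 ]
 [0.66402826 0.07966514]
 [0.56603035 0.03831514]
 [0.52059375 0.14268641]] [0.59193746 0.11144947] [[ 0.04693078 -0.10546607]
 [-0.09799791 -0.04134999]
 [-0.04543661  0.10437127]]
[0.56481054 0.09638732 0.071     ]
[0.56300292 0.09549197 0.079     ]
```

View pics/c.png

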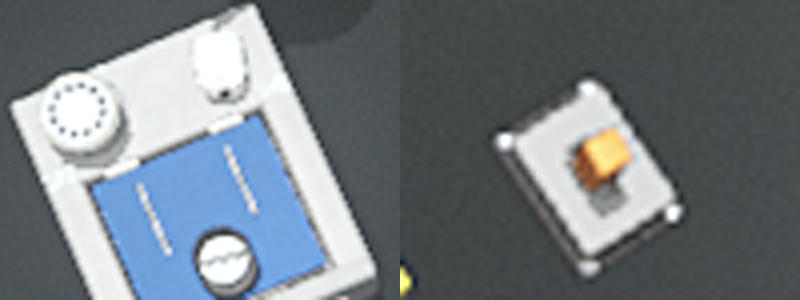

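The crop shows the holder's long axis turned by about 34° in the world frame. The sampler yaw is about 23.5°, with the slot across the head. I'll move above the key.

```bash
cat >> h.py <<'E'
def go(x,y,z,yaw):
    """tool-frame shift (mm) and turn (deg) to TCP pose; yaw = world angle of tool x (deg)"""
    o=ctrl.get_obs();r=R.from_quat(o['eef_rot']).as_matrix()
    now=np.degrees(np.arctan2(r[1,0],r[0,0]));d=(now-yaw+180)%360-180
    s=r.T@(np.array([x,y,z])-o['position'])
    print('t',round(o['time_s'],2),'pos',o['position'].round(4),'yaw',now.round(2),'shift mm',(s*1000).round(1),'turn',d.round(2),'F',o['wrist_force'].round(1))
E
python3 - <<'E'
from h import *
go(.535,-.228,.16,-146)
E
```

```text
t 0.25 pos [ 0.2608 -0.6224  0.2261] yaw -157.27 shift mm [-405.3  257.7   66.3] turn -11.27 F [ 0.2  0.8 -0.3]
```

>>> carry_out(rows=[-0.05, 0.032, 0.008, -2, -0.1, 0.064, 0.016, -4, -0.15, 0.096, 0.025, -6, -0.2, 0.128, 0.033, -8, -0.25, 0.16, 0.041, -10], jaw=0.6)

```text
time_s: 0.88
position: [0.4305, -0.3767, 0.1855]
eef_rot: [-0.282, 0.959, -0.0, 0.0]
wrist_force: [1.0, -0.8, -1.2]
grip_width: 0.0528
finger_force: 0.0
```

>>> carry_out(rows=[-0.044, 0.037, 0.007, -1.3, -0.088, 0.074, 0.015, -1.3, -0.132, 0.111, 0.022, -1.3, -0.132, 0.111, 0.022, -1.3])

```text
time_s: 1.38
position: [0.4814, -0.2104, 0.1633]
eef_rot: [-0.295, 0.956, 0.0, -0.0]
wrist_force: [0.5, -1.2, 1.6]
grip_width: 0.0526
finger_force: 0.0
```

```bash
python3 - <<'E'
from h import *
go(.535,-.228,.16,-146)
w=shot('wrist','w1');print(w['cam_to_world'])
E
```

```text
t 1.38 pos [ 0.4814 -0.2104  0.1633] yaw -145.69 shift mm [-34.4 -44.7   3.3] turn 0.31 F [ 0.5 -1.2  1.6]
[[-0.56344879 -0.79527652 -0.22374254  0.42012084]
 [ 0.82614994 -0.54195895 -0.15413232 -0.25255177]
 [ 0.00131855 -0.27169055  0.96238376  0.32093022]
 [ 0.          0.          0.          1.        ]]
```

View pics/w1.png

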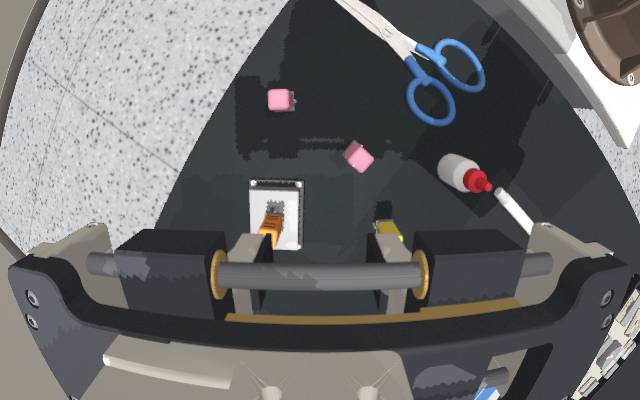

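The key at (270,225) is partly hidden by a finger. Blocked corners are at (250,182), (301,182) and (300,248). I'll shift so the key is nearly under the camera.

>>> carry_out(rows=[-0.045, -0.022, 0, 0, -0.09, -0.043, 0, 0, -0.09, -0.043, 0, 0, -0.09, -0.043, 0, 0])

```text
time_s: 1.92
position: [0.5785, -0.1998, 0.163]
eef_rot: [-0.292, 0.956, 0.0, -0.001]
wrist_force: [-0.6, -0.3, -0.1]
grip_width: 0.0527
finger_force: 0.0
```

```bash
python3 - <<'E'
from h import *
go(.535,-.228,.16,-146)
w=shot('wrist');w['fish']=1
a=mask(w,(5,130,100),(18,255,255),(200,60,450,260));c=big(a);print(cv2.boundingRect(c))
np.save('w2.npy',w['img'])
x,y,_,_=cv2.boundingRect(c);x-=75;y-=65
cv2.imwrite('pics/w2.png',cv2.resize(w['img'][y:y+150,x:x+200],(800,600),interpolation=cv2.INTER_CUBIC));print(x,y)
import pickle;pickle.dump(w,open('w2.pkl','wb'))
E
```

```text
t 1.93 pos [ 0.5785 -0.1998  0.163 ] yaw -146.04 shift mm [51.8  0.9  3. ] turn -0.04 F [-0.6 -0.3 -0.1]
(307, 128, 23, 24)
232 63
```

View pics/w2.png

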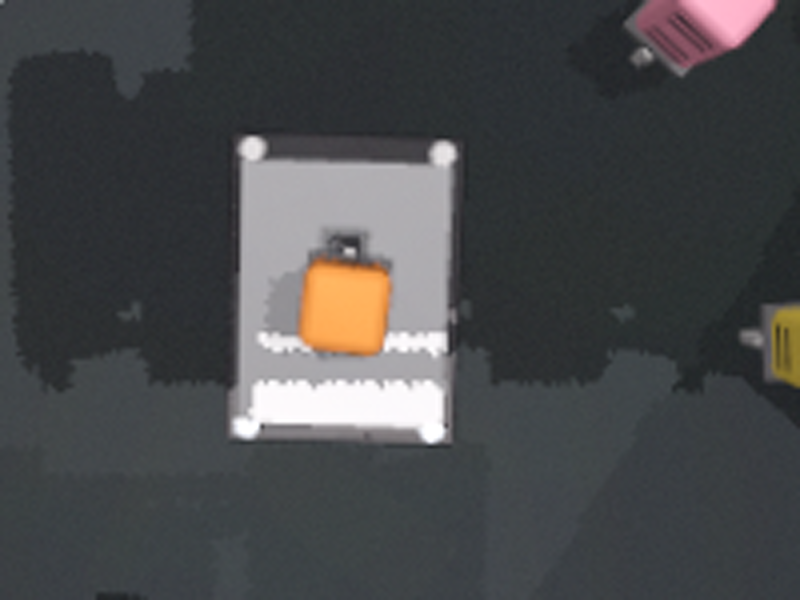

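The crop is sharp. The key's top corners are at crop (312,262), (392,268), (384,355) and (301,346). The base screws are at (252,148), (443,153), (432,431) and (245,428).

```bash
python3 - <<'E'
from h import *
import pickle;w=pickle.load(open('w2.pkl','rb'))
f=lambda L,z:np.array([onz(w,232+x/4,63+y/4,z)[:2] for x,y in L])
def rep(n,Q):
    a=Q[3]-Q[0]+Q[2]-Q[1];b=Q[1]-Q[0]+Q[2]-Q[3]
    print(n,Q.mean(0).round(4),'len',np.linalg.norm(a)/2,np.linalg.norm(b)/2,'yaw',np.degrees(np.arctan2(a[1],a[0])),np.degrees(np.arctan2(b[1],b[0])))
rep('key',f([(312,262),(392,268),(384,355),(301,346)],.070))
rep('screw',f([(252,148),(443,153),(432,431),(245,428)],.006))
rep('block',f([(240,158),(453,163),(447,437),(236,428)],.022))
go(.535,-.228,.16,-146)
E
```

```text
key [ 0.5338 -0.2301] len 0.01752887719329743 0.016525865787068 yaw 27.663371722043138 118.61924345936457
screw [ 0.535  -0.2305] len 0.07165650064200502 0.048067991043659185 yaw 32.079395087465414 122.69133428066323
block [ 0.5352 -0.23  ] len 0.06634756372088511 0.05124834319694332 yaw 32.88573009873385 121.98741214178484
t 1.98 pos [ 0.5782 -0.1998  0.1633] yaw -146.04 shift mm [51.6  0.7  3.3] turn -0.04 F [-0.7 -0.2  0.1]
```

```bash
python3 - <<'E'
from h import *
go(.534,-.230,.030,-152)
E
```

```text
t 1.98 pos [ 0.5782 -0.1998  0.1633] yaw -146.04 shift mm [ 53.5  -0.5 133.3] turn 5.96 F [-0.7 -0.2  0.1]
```

>>> carry_out(rows=[0.04, 0, 0.02, 6, 0.0535, -0.0005, 0.05, 6, 0.0535, -0.0005, 0.09, 6, 0.0535, -0.0005, 0.12, 6, 0.0535, -0.0005, 0.133, 6])

```text
time_s: 2.6
position: [0.5334, -0.2297, 0.0296]
eef_rot: [-0.242, 0.97, 0.0, -0.001]
wrist_force: [-0.3, 0.9, -0.4]
grip_width: 0.0526
finger_force: 0.0
```

>>> carry_out(rows=[0, 0, 0, 0, 0, 0, 0, 0, 0, 0, 0, 0, 0, 0, 0, 0], jaw=0.1, force=45)

```text
time_s: 3.1
position: [0.5356, -0.2293, 0.0313]
eef_rot: [-0.242, 0.97, -0.0, 0.001]
wrist_force: [0.2, -1.0, -0.1]
grip_width: 0.0182
finger_force: 0.2
```

```bash
python3 - <<'E'
from h import *
go(.534,-.230,.030,-152);o=ctrl.get_obs();print(o['grip_width'],o['finger_force'],o['moment'])
w=shot('wrist');cv2.imwrite('pics/w3.png',cv2.resize(w['img'][150:300,220:420],(800,600)))
E
```

```text
t 3.1 pos [ 0.5356 -0.2293  0.0313] yaw -151.96 shift mm [1.8 0.1 1.3] turn 0.04 F [ 0.2 -1.  -0.1]
0.018242900747917606 0.15145496930927038 [-0.14147637 -0.10265694  0.01557359]
```

View pics/w3.png

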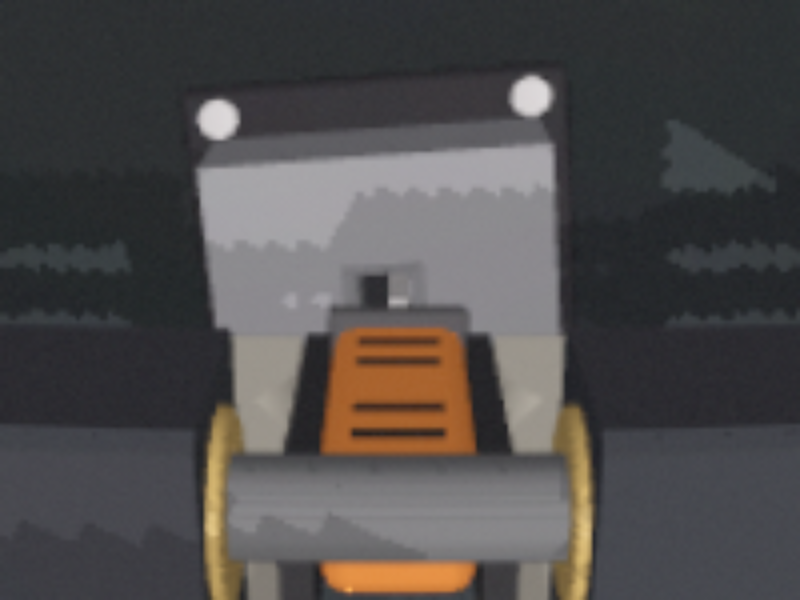

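The fingers are just closing on the key, which is well centred between the pads. I'll squeeze and lift.

>>> carry_out(rows=[0, 0, 0, 0, 0, 0, 0, 0, 0, 0, 0, 0], jaw=0)

```text
time_s: 3.52
position: [0.5357, -0.2292, 0.0313]
eef_rot: [-0.242, 0.97, -0.0, 0.0]
wrist_force: [-0.9, 0.8, 6.3]
grip_width: 0.0177
finger_force: 45.0
```

```bash
python3 - <<'E'
from h import *
go(.534,-.230,.030,-152);o=ctrl.get_obs();print(o['grip_width'],o['finger_force'],o['moment'])
E
```

```text
t 3.52 pos [ 0.5357 -0.2292  0.0313] yaw -151.94 shift mm [1.9 0.1 1.3] turn 0.06 F [-0.9  0.8  6.3]
0.017674416122081996 45.001323223114014 [ 0.53405524  0.35912393 -0.01325086]
```

>>> carry_out(rows=[0, 0, -0.03, 0, 0, 0, -0.08, 0, 0, 0, -0.13, 0])

```text
time_s: 3.9
position: [0.5347, -0.2291, 0.1616]
eef_rot: [-0.242, 0.97, 0.0, -0.001]
wrist_force: [1.3, 0.7, -1.0]
grip_width: 0.0179
finger_force: 45.0
```

```bash
python3 - <<'E'
from h import *
go(.533,.163,.16,-66.5);o=ctrl.get_obs();print(o['grip_width'],o['finger_force'],o['moment'])
E
```

```text
t 3.9 pos [ 0.5347 -0.2291  0.1616] yaw -151.97 shift mm [-182.8  346.9    1.7] turn -85.47 F [ 1.3  0.7 -1. ]
0.01791988302713976 45.00004291534424 [-0.01707003 -0.14394969  0.04237967]
```

>>> carry_out(rows=[-0.023, 0.043, 0, -10, -0.046, 0.086, 0, -20, -0.069, 0.129, 0, -30, -0.092, 0.172, 0, -40, -0.115, 0.215, 0, -50])

```text
time_s: 4.53
position: [0.5353, 0.0162, 0.1606]
eef_rot: [-0.632, 0.775, 0.0, 0.0]
wrist_force: [1.8, 0.1, -0.7]
grip_width: 0.0179
finger_force: 45.0
```

```bash
python3 - <<'E'
from h import *
go(.533,.163,.16,-66.5)
E
```

```text
t 4.53 pos [0.5353 0.0162 0.1606] yaw -101.64 shift mm [-143.4   31.8    0.6] turn -35.14 F [ 1.8  0.1 -0.7]
```

>>> carry_out(rows=[-0.038, 0.008, 0, -10, -0.075, 0.016, 0, -20, -0.11, 0.024, 0, -30, -0.143, 0.032, 0, -35, -0.143, 0.032, 0, -35])

```text
time_s: 5.15
position: [0.5338, 0.1631, 0.1603]
eef_rot: [0.835, -0.55, -0.0, 0.0]
wrist_force: [-0.3, -0.3, -0.2]
grip_width: 0.0179
finger_force: 45.0
```

```bash
python3 - <<'E'
from h import *
go(.533,.163,.16,-66.5)
w=shot('wrist');w['fish']=1
import pickle;pickle.dump(w,open('w4.pkl','wb'))
x,y=219,75
cv2.imwrite('pics/w4.png',cv2.resize(w['img'][y:y+150,x:x+200],(800,600),interpolation=cv2.INTER_CUBIC))
E
```

```text
t 5.15 pos [0.5338 0.1631 0.1603] yaw -66.77 shift mm [-0.2  0.8  0.3] turn -0.27 F [-0.3 -0.3 -0.2]
```

View pics/w4.png

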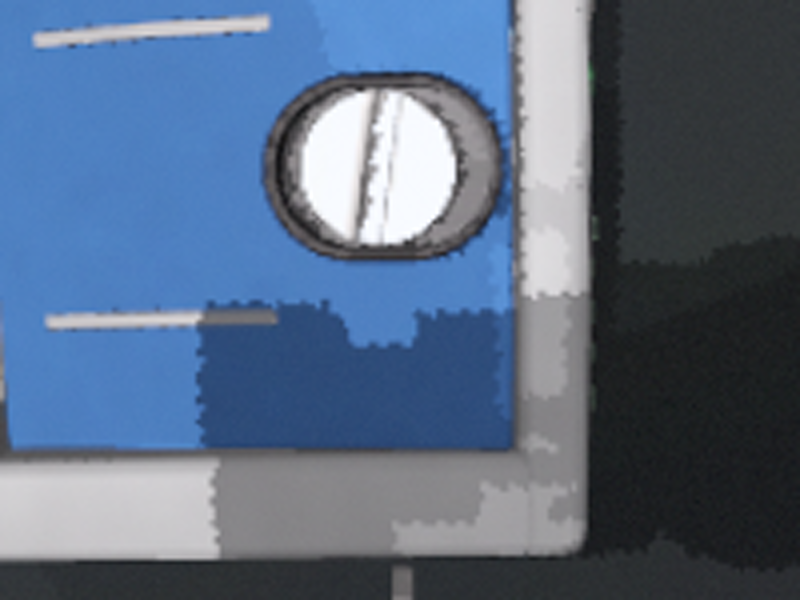

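The head is centred at crop (379,167). The slot runs from (389,92) to (369,242) and the guard spans x 263–502. The sampler's front edge runs from (591,100) to (585,540).

```bash
cat > m.py <<'E'
from h import *
import pickle;w=pickle.load(open('w4.pkl','rb'))
f=lambda x,y,z:onz(w,219+x/4,75+y/4,z)[:2]
for n,p in dict(head=(379,167),guard=(383,165)).items():print(n,f(*p,.079).round(4))
def ang(n,p,q,z):
    d=f(*p,z)-f(*q,z);print(n,np.degrees(np.arctan2(d[1],d[0])).round(1),np.linalg.norm(d).round(4))
ang('slot',(389,92),(369,242),.079);ang('front',(591,100),(585,540),.062);ang('head width',(300,167),(458,167),.079)
ang('side',(20,555),(560,553),.062);ang('gap',(520,40),(515,440),.07)
h=f(379,167,.079);go(*h,.12,-66.5)
E
python3 m.py
```

```text
head [0.5648 0.0982]
guard [0.5643 0.0976]
slot -74.4 0.0292
front -66.0 0.0942
head width 23.0 0.0302
side 23.6 0.1204
gap -66.8 0.0814
t 5.2 pos [0.5336 0.1619 0.1602] yaw -66.89 shift mm [70.9 -3.7 40.2] turn -0.39 F [ 0.8 -0.1 -0.9]
```

>>> carry_out(rows=[0.05, -0.003, 0.01, 5, 0.07, -0.0037, 0.03, 7.5, 0.07, -0.0037, 0.05, 7.5, 0.07, -0.0037, 0.052, 7.5, 0.07, -0.0037, 0.052, 7.5])

```text
time_s: 5.82
position: [0.5649, 0.0979, 0.109]
eef_rot: [0.796, -0.605, 0.0, -0.0]
wrist_force: [0.7, 0.1, 0.1]
grip_width: 0.0176
finger_force: 45.0
```

```bash
python3 - <<'E'
from h import *
go(.5648,.0982,.107,-74.4)
w=shot('wrist');w['fish']=1
import pickle;pickle.dump(w,open('w5.pkl','wb'))
x,y=219,160
cv2.imwrite('pics/w5.png',cv2.resize(w['img'][y:y+150,x:x+200],(800,600),interpolation=cv2.INTER_CUBIC))
E
```

```text
t 5.83 pos [0.5649 0.0979 0.109 ] yaw -74.49 shift mm [-0.4  0.   2. ] turn -0.09 F [0.7 0.1 0.1]
```

View pics/w5.png

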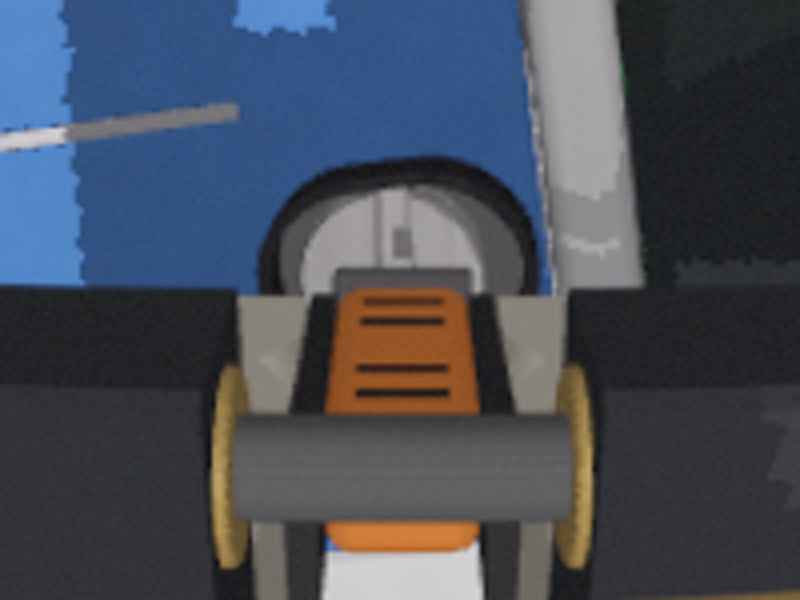

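The blade's edge-on end is at crop (401,243), and the slot lies between x≈379 and 407 (centre 393). The blade is therefore about 1.2 mm too far along tool +y. I'll correct that and lower.

>>> carry_out(rows=[0, -0.0012, 0, 0, 0, -0.0012, 0.004, 0, 0, -0.0012, 0.007, 0, 0, -0.0012, 0.009, 0, 0, -0.0012, 0.009, 0], force=55)

```text
time_s: 6.5
position: [0.5658, 0.0985, 0.0993]
eef_rot: [0.796, -0.605, -0.0, 0.0]
wrist_force: [0.2, -0.1, -0.3]
grip_width: 0.0177
finger_force: 55.0
```

>>> carry_out(rows=[0, 0, 0.001, 0, 0, 0, 0.002, 0, 0, 0, 0.002, 0])

```text
time_s: 6.88
position: [0.5659, 0.0984, 0.0975]
eef_rot: [0.796, -0.605, -0.0, 0.0]
wrist_force: [-0.2, -0.0, -0.2]
grip_width: 0.0177
finger_force: 55.0
```

```bash
python3 - <<'E'
from h import *
go(.5648,.0982,.107,-74.4);o=ctrl.get_obs();print(o['grip_width'],o['moment'])
w=shot('wrist');x,y=269,190
cv2.imwrite('pics/w6.png',cv2.resize(w['img'][y:y+75,x:x+100],(800,600),interpolation=cv2.INTER_CUBIC))
E
```

```text
t 6.88 pos [0.5659 0.0984 0.0975] yaw -74.47 shift mm [-0.1  1.1 -9.5] turn -0.07 F [-0.2 -0.  -0.2]
0.01766400936084186 [0.03404566 0.18188756 0.0398581 ]
```

View pics/w6.png

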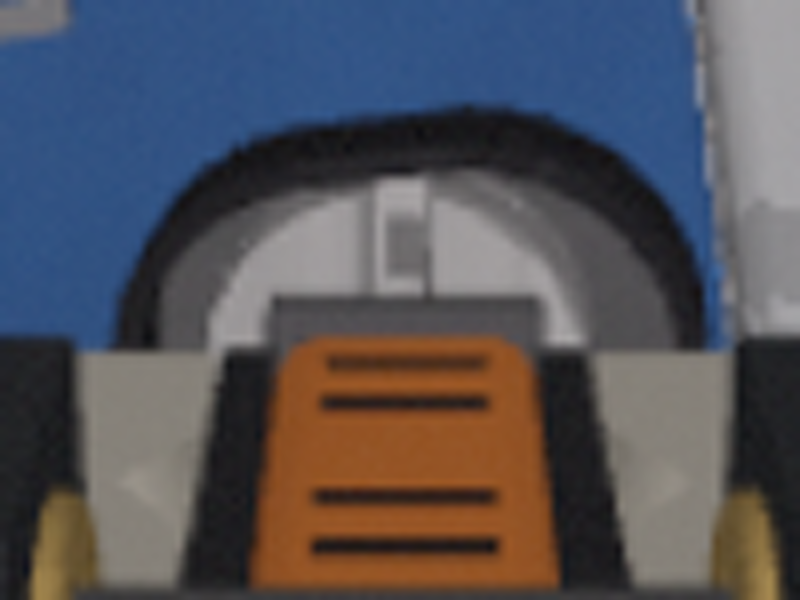

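The blade (x 388–425) is now within the slot (375–430) and there is no contact force. I'll press on gently.

>>> carry_out(rows=[0, 0, 0.002, 0, 0, 0, 0.003, 0, 0, 0, 0.004, 0, 0, 0, 0.004, 0])

```text
time_s: 7.42
position: [0.566, 0.0985, 0.0941]
eef_rot: [0.796, -0.605, 0.0, -0.0]
wrist_force: [-2.1, -0.1, 5.1]
grip_width: 0.0177
finger_force: 55.0
```

>>> carry_out(rows=[0, 0, 0.001, 0, 0, 0, 0.002, 0, 0, 0, 0.002, 0])

```text
time_s: 7.8
position: [0.5661, 0.0985, 0.0922]
eef_rot: [0.796, -0.605, 0.0, -0.0]
wrist_force: [-2.3, 0.2, 7.3]
grip_width: 0.0178
finger_force: 55.0
```

Contact came about 6 mm lower than the head's top, so the blade is in the slot. I'll press down to shut.

>>> carry_out(rows=[0, 0, 0.002, 0, 0, 0, 0.004, 0, 0, 0, 0.005, 0, 0, 0, 0.005, 0])

```text
time_s: 8.3
position: [0.5668, 0.0988, 0.088]
eef_rot: [0.796, -0.605, 0.001, -0.001]
wrist_force: [-2.5, -0.2, 10.0]
grip_width: 0.0176
finger_force: 55.0
```

>>> carry_out(rows=[0, 0, 0.001, 0, 0, 0, 0.002, 0, 0, 0, 0.002, 0])

```text
time_s: 8.68
position: [0.5685, 0.0995, 0.0877]
eef_rot: [0.797, -0.604, 0.002, -0.002]
wrist_force: [-2.9, 2.0, 18.6]
grip_width: 0.018
finger_force: 55.0
```

>>> carry_out(rows=[0, 0, 0, 7, 0, 0, 0, 14, 0, 0, 0, 21, 0, 0, 0, 28, 0, 0, 0, 35])

```text
time_s: 9.3
position: [0.5684, 0.0995, 0.0877]
eef_rot: [-0.576, 0.817, -0.001, 0.003]
wrist_force: [-4.4, 1.2, 18.5]
grip_width: 0.0176
finger_force: 55.0
```

```bash
python3 - <<'E'
from h import *
go(.5648,.0982,.088,-146.4);o=ctrl.get_obs();print(o['grip_width'],o['moment'])
E
```

```text
t 9.3 pos [0.5684 0.0995 0.0877] yaw -109.6 shift mm [ 2.5  2.9 -0.3] turn 36.8 F [-4.4  1.2 18.5]
0.017633945658943773 [0.55889773 1.31450712 0.10456369]
```

>>> carry_out(rows=[0, 0, 0, 7, 0, 0, 0, 14, 0, 0, 0, 21, 0, 0, 0, 28, 0, 0, 0, 33])

```text
time_s: 9.93
position: [0.5684, 0.0995, 0.0876]
eef_rot: [-0.321, 0.947, -0.0, 0.003]
wrist_force: [-3.8, 1.9, 19.5]
grip_width: 0.018
finger_force: 55.0
```

```bash
python3 - <<'E'
from h import *
go(.5648,.0982,.088,-146.4);o=ctrl.get_obs();print(o['grip_width'],o['moment'])
E
```

```text
t 9.93 pos [0.5684 0.0995 0.0876] yaw -142.57 shift mm [ 3.6  1.2 -0.4] turn 3.83 F [-3.8  1.9 19.5]
0.01800305969905191 [0.59014519 1.24795479 0.04057135]
```

>>> carry_out(rows=[0, 0, 0, 3, 0, 0, 0, 5, 0, 0, 0, 5])

```text
time_s: 10.3
position: [0.5684, 0.0995, 0.0877]
eef_rot: [-0.281, 0.96, 0.0, 0.003]
wrist_force: [-3.2, 1.9, 18.7]
grip_width: 0.0177
finger_force: 55.0
```

```bash
python3 - <<'E'
from h import *
go(.5648,.0982,.088,-146.4);o=ctrl.get_obs();print(o['grip_width'],o['moment'])
E
```

```text
t 10.3 pos [0.5684 0.0995 0.0877] yaw -147.4 shift mm [ 3.8  0.8 -0.3] turn -1.0 F [-3.2  1.9 18.7]
0.01768814109103258 [0.63269762 1.28111306 0.06367747]
```

>>> carry_out(rows=[0, 0, 0, 3, 0, 0, 0, 5, 0, 0, 0, 5])

```text
time_s: 10.68
position: [0.5685, 0.0996, 0.0877]
eef_rot: [-0.239, 0.971, 0.0, 0.003]
wrist_force: [-3.0, 1.4, 18.4]
grip_width: 0.0176
finger_force: 55.0
```

```bash
python3 - <<'E'
from h import *
go(.5648,.0982,.088,-146.4);o=ctrl.get_obs();print(o['grip_width'],o['moment'])
E
```

```text
t 10.68 pos [0.5685 0.0996 0.0877] yaw -152.4 shift mm [ 3.9  0.5 -0.3] turn -6.0 F [-3.   1.4 18.4]
0.017632663095061986 [0.69615301 1.07033887 0.15314224]
```

>>> carry_out(rows=[0, 0, 0, 3, 0, 0, 0, 5, 0, 0, 0, 5])

```text
time_s: 11.05
position: [0.5685, 0.0996, 0.0877]
eef_rot: [-0.196, 0.981, 0.0, 0.003]
wrist_force: [-2.6, 1.4, 18.1]
grip_width: 0.018
finger_force: 55.0
```

```bash
python3 - <<'E'
from h import *
go(.5648,.0982,.088,-146.4);o=ctrl.get_obs();print(o['grip_width'],o['moment'])
E
```

```text
t 11.05 pos [0.5685 0.0996 0.0877] yaw -157.34 shift mm [ 4.   0.1 -0.3] turn -10.94 F [-2.6  1.4 18.1]
0.017992230690108437 [0.61606959 1.08149059 0.54930907]
```

The moment has risen to 0.55 N m, so the fastener is at its stop. I'll ease the twist within the backlash and lift.

>>> carry_out(rows=[0, 0, 0, -5, 0, 0, -0.003, -5, 0, 0, -0.008, -5, 0, 0, -0.02, -5, 0, 0, -0.05, -5])

```text
time_s: 11.68
position: [0.5643, 0.0978, 0.1339]
eef_rot: [-0.238, 0.971, -0.0, -0.002]
wrist_force: [0.7, 0.2, 0.3]
grip_width: 0.0177
finger_force: 55.0
```

```bash
python3 - <<'E'
from h import *
go(.5648,.0982,.16,-148)
w=shot('wrist');x,y=219,120
cv2.imwrite('pics/w7.png',cv2.resize(w['img'][y:y+150,x:x+200],(800,600),interpolation=cv2.INTER_CUBIC))
E
```

```text
t 11.68 pos [0.5643 0.0978 0.1339] yaw -152.5 shift mm [ -0.5   0.1 -26.1] turn -4.5 F [0.7 0.2 0.3]
```

View pics/w7.png

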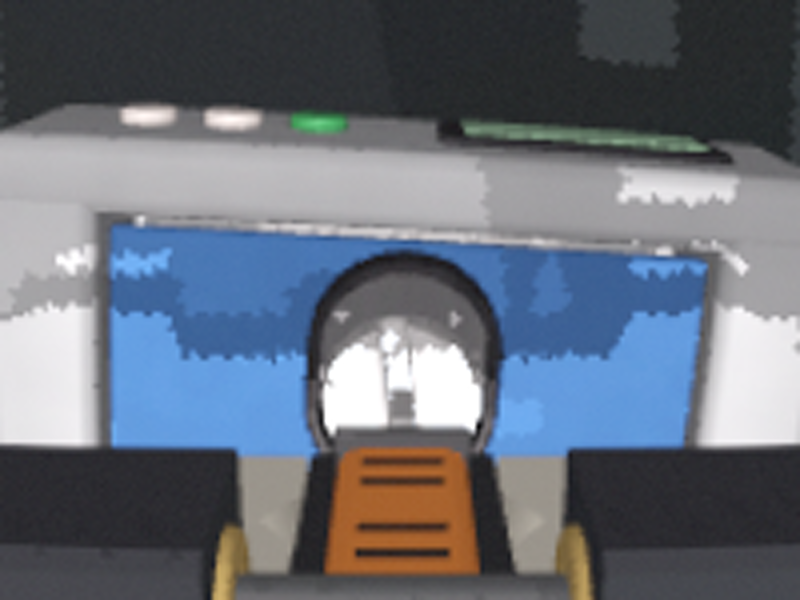

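The hatch looks flush and the slot is turned roughly along the tool x direction. I've used all ten picture views, so I'll verify numerically from a clearer pose.

>>> carry_out(rows=[-0.03, 0, -0.02, 0, -0.074, 0, -0.028, 0, -0.074, 0, -0.028, 0, -0.074, 0, -0.028, 0])

```text
time_s: 12.22
position: [0.6307, 0.1324, 0.1621]
eef_rot: [-0.238, 0.971, 0.0, -0.001]
wrist_force: [-0.3, -0.5, 0.0]
grip_width: 0.0178
finger_force: 55.0
```

```bash
python3 - <<'E'
from h import *
go(.56,.1,.16,-152)
w=shot('wrist');w['fish']=1
s0=cv2.imread('pics/side0.png',0);s=cv2.cvtColor(shot('side')['img'],cv2.COLOR_BGR2GRAY)
for n,(x0,y0,x1,y1) in dict(guard=(318,160,340,176),deckcorner=(305,175,330,198),inlet=(343,145,365,162)).items():
    r=cv2.matchTemplate(s[y0-10:y1+10,x0-10:x1+10],s0[y0:y1,x0:x1],cv2.TM_CCOEFF_NORMED);_,v,_,l=cv2.minMaxLoc(r);print(n,l[0]-10,l[1]-10,round(v,3))
# slot lines in head
g=cv2.cvtColor(w['img'],cv2.COLOR_BGR2GRAY)
from scipy.optimize import brentq
hs=[]
P=[(u,v) for u in range(200,440) for v in range(60,260)]
# project head pos to pixel by nearest ray hit
H=np.array([onz(w,u,v,.071)[:2] for u,v in P]);i=np.argmin(np.linalg.norm(H-[.566,.0985],axis=1));u,v=P[i];print('head px',u,v)
c=g[v-30:v+30,u-30:u+30];c=cv2.resize(c,None,fx=4,fy=4,interpolation=cv2.INTER_CUBIC)
cir=cv2.HoughCircles(c,cv2.HOUGH_GRADIENT,1,30,param1=120,param2=15,minRadius=60,maxRadius=100);print('circle',None if cir is None else cir[0][:3])
for L in (cv2.createLineSegmentDetector().detect(c)[0])[:,0]:
    if np.hypot(L[0]-L[2],L[1]-L[3])>50 and max(abs(L-120))<100:
        a=onz(w,u-30+L[0]/4,v-30+L[1]/4,.071);b=onz(w,u-30+L[2]/4,v-30+L[3]/4,.071);d=b-a
        print(L.round(),np.degrees(np.arctan2(d[1],d[0])).round(1)%180, np.linalg.norm(d).round(4))
E
```

```text
t 12.22 pos [0.6307 0.1324 0.1621] yaw -152.49 shift mm [77.7  3.9  2.2] turn -0.49 F [-0.3 -0.5  0. ]
guard 0 2 0.795
deckcorner 0 0 0.949
inlet 0 0 0.993
head px 319 117
circle [[119.5 129.5  75.4]
 [123.5  84.5  77.6]]
[196. 156. 196. 102.] 27.5 0.0108
[180.  79. 131.  51.] 87.7 0.0112
[216.  57. 216. 119.] 27.7 0.0126
```

```bash
python3 - <<'E'
from h import *
w=shot('wrist');w['fish']=1
g=cv2.cvtColor(w['img'],cv2.COLOR_BGR2GRAY);u,v=319,117
c=g[v-30:v+30,u-30:u+30]
print(c[14:52:2,10:50])
E
```

```text
[[ 52  54  44 107 108 108 109 108 108 107 109 108 111 141 157 139 175 182
  184 185 175 159 177 179 164 156 140 117 100  90  90  91  89  88  88  88
   89  90  93  69]
 [ 56  63  91 107 108 109 107 108 109 119 139 197 204 196 180 163 210 210
  210 211 199 173 177 197 200 200 205 201 185 151 122 102  90  89  87  88
   90  92  93  76]
 [ 47  67 108 108 109 109 109 132 173 204 205 208 206 199 184 166 182 206
  211 210 201 177 158 196 200 202 202 204 204 204 179 173 143 101  87  86
   90  91  92  90]
 [ 46  72 109 110 108 108 169 199 204 205 205 207 207 201 190 178 167 205
  210 197 184 174 153 201 200 200 203 204 205 205 203 203 192 174 152  96
   92  91  89  89]
 [ 42  71 111 108 140 192 203 202 203 203 205 206 207 201 193 184 171 205
  209 208 206 191 157 199 200 201 202 204 205 206 205 196 197 192 176 159
  102  91  92  87]
 [ 54  80 114 138 205 203 200 201 203 203 204 205 207 202 195 185 158 201
  206 205 200 182 154 192 198 201 201 203 205 205 205 202 190 179 179 175
  166 116  93  84]
 [ 53  70 136 207 201 199 200 200 202 203 203 204 206 204 196 183 151 201
  207 207 208 201 165 17
[... 1373 characters left out ...]
 204 203 176
  110  57  43  43]
 [ 57  41  50  49  36  87 153 183 195 196 199 198 200 201 202 200 194 189
  165 189 206 206 205 182 157 188 205 204 206 206 206 205 205 192 140  81
   42  40  42  40]
 [ 79  64  49  48  52  51  75 112 144 165 188 198 198 200 202 201 196 189
  165 187 204 201 186 177 145 179 203 204 206 207 212 187 142  98  54  40
   44  40  43  58]
 [100  94  80  57  49  45  43  42  56  74  84 102 163 180 191 199 198 191
  166 179 196 203 203 203 170 175 195 200 179 180 118  63  55  44  52  52
   47  57  75  81]
 [102 102 101  98  84  55  42  50  55  51  36  40  66  81  83  98 136 163
  154 139 142 153 132 122  96  81  87  94  64  36  40  49  55  52  45  58
   77  83  82  83]]
```

The guard dropped about 2 px in the side view and has stayed there. The slot now lies at about 32.5° in the world frame, against 33.4° expected for locked, so the hatch is shut and locked. Next I'll return the key.

```bash
python3 - <<'E'
from h import *
go(.5352,-.2295,.16,-149.5)
E
```

```text
t 12.38 pos [0.6307 0.1323 0.1625] yaw -152.47 shift mm [ 251.9 -276.7    2.7] turn -2.97 F [-0.2  1.3 -1.1]
```

>>> carry_out(rows=[0.036, -0.04, 0, -1, 0.072, -0.079, 0, -2, 0.108, -0.119, 0, -3, 0.144, -0.158, 0, -3, 0.18, -0.198, 0, -3])

```text
time_s: 13.0
position: [0.5622, -0.1277, 0.163]
eef_rot: [-0.263, 0.965, -0.0, 0.0]
wrist_force: [0.6, 0.1, -0.4]
grip_width: 0.0182
finger_force: 55.0
```

```bash
python3 - <<'E'
from h import *
go(.5352,-.2295,.10,-149.5)
E
```

```text
t 13.0 pos [ 0.5622 -0.1277  0.163 ] yaw -149.45 shift mm [ 75.1 -74.   63. ] turn 0.05 F [ 0.6  0.1 -0.4]
```

>>> carry_out(rows=[0.04, -0.04, 0, 0, 0.075, -0.074, 0.02, 0, 0.075, -0.074, 0.063, 0, 0.075, -0.074, 0.063, 0, 0.075, -0.074, 0.063, 0])

```text
time_s: 13.62
position: [0.5371, -0.2278, 0.101]
eef_rot: [-0.264, 0.965, -0.0, 0.0]
wrist_force: [1.2, 0.1, 0.1]
grip_width: 0.0179
finger_force: 55.0
```

```bash
python3 - <<'E'
from h import *
go(.5352,-.2295,.032,-149.5)
w=shot('wrist');g=cv2.cvtColor(w['img'],cv2.COLOR_BGR2GRAY)
h=cv2.cvtColor(w['img'],cv2.COLOR_BGR2HSV)
o=cv2.inRange(h,np.array((3,130,80)),np.array((20,255,255)));print('orange',cv2.boundingRect(big(o)))
for r in range(170,232,3):print(r,g[r,285:356:2])
E
```

```text
t 13.62 pos [ 0.5371 -0.2278  0.101 ] yaw -149.4 shift mm [ 2.6 -0.4 69. ] turn 0.1 F [1.2 0.1 0.1]
orange (300, 232, 39, 32)
170 [166 166 167 166 166 167 167 165 166 166 167 166 167 166 166 166 166 166
 167 166 166 167 166 166 166 166 167 166 167 167 166 168  60  53  42  48]
173 [149 166 166 166 165 165 166 165 165 166 166 167 166 167 166 167 167 166
 167 166 166 166 166 166 166 166 165 166 166 166 166 165  57  54  45  46]
176 [138 166 165 165 165 164 166 164 166 166 165 165 165 166 166 166 167 167
 166 166 166 166 166 166 166 164 165 165 165 164 165 165  84  53  41  43]
179 [135 165 165 166 165 165 164 165 165 165 166 165 164 165 166 166 166 166
 165 165 165 165 165 165 166 166 165 166 165 164 164 165  85  54  39  47]
182 [126 165 166 165 166 167 165 165 164 164 165 163 164 164 164 166 166 166
 165 165 165 165 164 164 165 165 167 164 164 165 165 166  85  51  43  48]
185 [123 164 164 146 139 139 160 140 139 139 140 138 135 127 137 119 120 133
 121 135 152 139 138 140 146 165 165 165 165 165 165 165  83  52  45  40]
188 [113 163 143 139 139 140 138 139 139 139 141 138 132 119 189 235
[... 1496 characters left out ...]
36 172 127  91 118 124
 123 160 204 237 237 237 237 248 250 250 250 250 249 249 152  90  56  65]
221 [ 84 185 236 236 236 236 237 237 237 237 237 237 235 181 165 163 126 124
 122 169 204 238 237 237 237 250 250 250 249 249 249 249 152  90  58  65]
224 [ 79 152 236 236 236 236 236 236 236 236 236 237 236 229 227 227 177 150
 146 229 236 236 235 235 235 249 249 248 248 248 248 248 151  89  56  65]
227 [ 76 118 235 236 235 235 235 235 222 111  99  99  99 100 100 102  89  82
  83  94 101 100 100 100  99 117 213 248 248 248 248 248 151  87  54  64]
230 [ 65 111 235 235 234 235 234 234 206  91  96  95  94  94  96  94  95  94
  95  93  93  94  94  94  94  93 206 248 248 248 248 248 150  87  55  63]
```

```bash
python3 - <<'E'
from h import *
w=shot('wrist');w['fish']=1;o=ctrl.get_obs();r=R.from_quat(o['eef_rot']).as_matrix()
for p in[(317,185.5),(317,222),(285.5,200),(348.5,200),(319,222)]:
    print(p,((r.T@(onz(w,*p,.022)-o['position']))*1000).round(1))
g=cv2.cvtColor(w['img'],cv2.COLOR_BGR2GRAY);print(g[120:190:1,300].tolist())
E
```

```text
(317, 185.5) [19.5 -1.8 79.5]
(317, 222) [-11.   -1.8  79.5]
(285.5, 200) [  7.6 -26.9  79.5]
(348.5, 200) [ 7.6 23.3 79.4]
(319, 222) [-11.   -0.2  79.5]
[47, 48, 47, 47, 48, 50, 46, 47, 47, 46, 46, 48, 48, 48, 46, 46, 48, 47, 47, 46, 47, 46, 47, 45, 47, 46, 47, 46, 48, 47, 47, 38, 48, 58, 61, 59, 61, 60, 60, 59, 65, 77, 94, 93, 127, 158, 167, 167, 167, 167, 167, 165, 165, 165, 165, 165, 165, 165, 165, 164, 165, 165, 164, 154, 143, 139, 139, 139, 140, 139]
```

>>> carry_out(rows=[0.003, -0.0017, 0.02, 0, 0.003, -0.0017, 0.045, 0, 0.003, -0.0017, 0.055, 0, 0.003, -0.0017, 0.059, 0, 0.003, -0.0017, 0.06, 0])

```text
time_s: 14.35
position: [0.5354, -0.2309, 0.0403]
eef_rot: [-0.264, 0.965, -0.0, 0.0]
wrist_force: [1.2, 0.0, -0.4]
grip_width: 0.0178
finger_force: 55.0
```

>>> carry_out(rows=[0, 0, 0.003, 0, 0, 0, 0.006, 0, 0, 0, 0.006, 0, 0, 0, 0.006, 0])

```text
time_s: 14.85
position: [0.5348, -0.231, 0.0336]
eef_rot: [-0.263, 0.965, -0.0, 0.0]
wrist_force: [0.0, -0.4, -1.0]
grip_width: 0.0178
finger_force: 55.0
```

```bash
python3 - <<'E'
from h import *
go(.5352,-.2295,.031,-149.5)
w=shot('wrist');g=cv2.cvtColor(w['img'],cv2.COLOR_BGR2GRAY)
for r in range(200,240,3):print(r,g[r,295:341:2])
E
```

```text
t 14.85 pos [ 0.5348 -0.231   0.0336] yaw -149.46 shift mm [-1.1  1.1  2.6] turn 0.04 F [ 0.  -0.4 -1. ]
200 [165 164 164 166 161 141 140 139 140 138 140 141 138 140 140 140 140 140
 140 140 139 140 140]
203 [164 165 165 165 140 140 139 141 139 140 139 141 139 139 141 139 140 138
 139 139 140 140 140]
206 [164 165 165 165 165 144 139 141 140 139 140 140 141 139 138 139 139 138
 139 138 140 139 140]
209 [140 148 141 140 141 139 139 140 140 139 139 140 139 139 140 139 139 139
 139 139 138 139 140]
212 [139 138 138 140 140 140 140 140 140 139 140 139 141 138 140 140 140 139
 138 137 140 138 140]
215 [140 139 139 139 139 139 138 138 138 139 139 138 139 138 137 139 139 137
 138 139 137 139 139]
218 [138 140 140 139 138 140 136 122 117 118 118 118 115 113 108 108 118 134
 138 138 137 140 138]
221 [154 161 140 138 138 139 138 119 112  54  78 119 125 121  58  86 122 134
 139 138 139 137 139]
224 [138 155 140 138 139 138 139 120 121  71 101 147 152 142  81  87 122 132
 138 138 139 138 138]
227 [138 138 139 138  74  76  76  74  75  68  66  84  85  83  69  66  73  73
  76  74  77 115 138]
230 [138 139 139 119  92  97  95  96  95  97  95  97  95  96  96  97  96  94
  96  96  92 116 138]
233 [138  99  84  79  76 119 109 112 113 112 113 113 113 112 112 113 113 114
 112 116  89  78  85]
236 [131  36  33  36  76 111 111 110  91  90  89  91  90  91  89  90  90  99
 113 108  85  38  36]
239 [112  38  39  36  78 109 112  82  71  72  74  74  73  71  72  74  74  81
 114 109  84  37  35]
```

The blade is in the pocket and centred. I'll lower it until the shoulder seats.

>>> carry_out(rows=[0, 0, 0.001, 0, 0, 0, 0.002, 0, 0, 0, 0.002, 0])

```text
time_s: 15.28
position: [0.5347, -0.2309, 0.0314]
eef_rot: [-0.263, 0.965, 0.0, -0.0]
wrist_force: [-0.6, 0.0, -0.5]
grip_width: 0.0178
finger_force: 55.0
```

>>> carry_out(rows=[0, 0, 0.001, 0, 0, 0, 0.001, 0])

```text
time_s: 15.52
position: [0.5348, -0.2309, 0.0313]
eef_rot: [-0.263, 0.965, -0.0, 0.0]
wrist_force: [-2.8, 0.6, 6.5]
grip_width: 0.0178
finger_force: 55.0
```

Seated, with 6.5 N of contact force. I'll release, opening only moderately, and then rise.

>>> carry_out(rows=[0, 0, 0, 0, 0, 0, 0, 0, 0, 0, 0, 0, 0, 0, 0, 0], jaw=0.5)

```text
time_s: 16.02
position: [0.5347, -0.2309, 0.0304]
eef_rot: [-0.263, 0.965, 0.0, -0.0]
wrist_force: [0.7, 0.1, -0.2]
grip_width: 0.0431
finger_force: 0.0
```

>>> carry_out(rows=[0, 0, -0.02, 0, 0, 0, -0.06, 0, 0, 0, -0.11, 0, -0.045, 0, -0.13, 0, -0.05, 0, -0.13, 0])

```text
time_s: 16.65
position: [0.5808, -0.2048, 0.1628]
eef_rot: [-0.264, 0.965, -0.001, 0.002]
wrist_force: [0.0, 0.1, -0.4]
grip_width: 0.0439
finger_force: 0.0
```

```bash
python3 - <<'E'
from h import *
go(.535,-.23,.16,-149.5);print(ctrl.get_obs()['grip_width'])
w=shot('wrist');w['fish']=1
c=big(mask(w,(5,130,100),(18,255,255),(200,60,450,260)));r=cv2.minAreaRect(c);print(cv2.boundingRect(c),r,onz(w,*r[0],.07))
s0=cv2.imread('pics/side0.png',0);s=shot('side');sg=cv2.cvtColor(s['img'],cv2.COLOR_BGR2GRAY)
x0,y0,x1,y1=318,160,340,176
for q in(0,):
    m=cv2.matchTemplate(sg[y0-10:y1+10,x0-10:x1+10],s0[y0:y1,x0:x1],cv2.TM_CCOEFF_NORMED);print('guard',cv2.minMaxLoc(m))
print(cv2.boundingRect(big(mask(s,(5,130,120),(18,255,255),(310,215,350,250)))))
d=cv2.imread('pics/side0.png');print(cv2.boundingRect(big(mask({'img':d},(5,130,120),(18,255,255),(310,215,350,250)))))
E
```

```text
t 16.65 pos [ 0.5808 -0.2048  0.1628] yaw -149.38 shift mm [52.3  1.6  2.6] turn 0.12 F [ 0.   0.1 -0.4]
0.04385807337977457
(310, 126, 22, 24) ((320.5, 137.5), (21.0, 23.0), 0.0) [ 0.5325316 -0.2323986  0.07     ]
guard (-0.436215877532959, 0.6109219193458557, (14, 8), (10, 12))
(324, 225, 10, 18)
(325, 227, 9, 15)
```

```bash
python3 -c "
from cell import ctrl
print(ctrl.sign_off())"
```

```text
the job is handed in; nothing more can be done
None
```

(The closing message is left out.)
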